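Free the gummed-up cross slide of a tenoning jig, bring it to its stop and lock it

ROBOT

A 6-joint arm with a two-finger parallel gripper is mounted at the origin on a cart in front of the work surface, level with it; the furniture and walls round the work are solid. World frame = base frame: x ahead of the robot, y to its left, z up, the work surface at z = 0. Lengths are in m, angles in rad, forces in N, time in s.
With the tool pointing down it reaches from about 0.3 to 0.75 m from the base axis. Payload 8.5 kg.
Tool frame: the origin (TCP) lies at the very end of the fingers, on their centre line; the grasp point (between the pads) lies 19 mm behind it; z points along the fingers, y is the line along which they close (so a half turn about z gives the same grasp; the last joint's range is limited). The gripper opens to 88 mm and grips with 3 to 60 N. Pads are 18 mm wide; open, the fingers measure 123 mm over their backs; the gripper's body (75 mm by 187 mm) begins 45 mm behind the grasp point.
Start: joints at [1.05, 0.381, 1.297, -0, 1.464, -0.215], TCP at [0.166, 0.524, 0.239] pointing down, gripper open.
Joint ranges: [-3.11, 3.11], [-0.89, 2.33], [0.22, 2.48], [-1.42, 4.56], [0.17, 2.85], [-2.88, 2.88]. Speed limits (rad/s): [2.39, 2.39, 3.14, 3.14, 3.14, 3.14].

INTERFACE

Orientations are given as a 3x3 rotation matrix whose columns are the frame's x, y, z axes.
In Python, from bench import manip, grab_frame, hand_in gives the robot as it stands.
- The arm moves only by the tool drive_tool, never from a script. Its argument "moves" is a list of rows, each a list of 7 numbers: the shift along the tool's x, y, z normalised to -1 to 1, where 1 is 40 cm, then the turn, a rotation vector about the tool's x, y, z normalised to -1 to 1, where 1 is 90 degrees, then the closure, from 0 (fully open) to 1 (shut). A call has 1 to 20 rows; each row is the pose to reach, as a shift and turn from the pose commanded when the call began, along the tool's axes at that moment; what a row does not reach only later rows make up. A row lasts 1/8 s, in which the tool goes at most 62.5 mm and 10.7 degrees, less where a joint would pass 70% of its speed; a pose out of reach is approached as far as the arm can. A call with a number of a shift or a turn outside -1 to 1 is refused whole. A call with a gripper value outside its range is refused whole. The fingers move at their own pace and stop on an object; "newtons" is the grip in N (left out, the last holds). Time passes only in rows, so rows that repeat a pose let the fingers close. It gives the time, the measured TCP pose, the force, the opening and the grip force at its end, in the units of the state.
- manip.sense(): the state, without advancing time (a new reading comes with each control period).
- grab_frame(name): name is "scene" or "top" or "wrist"; returns a dict with "image" (400x640x3 uint8, red, green, blue), "z_map" (400x640 float32, m along the optical axis (not along the pixel's ray), 0 where there is no reading), "mtx" (3x3 intrinsics, pixels), "k1" (the pictures are not rectified: a ray, as slopes to the right and down, at radius r is drawn at 1 + k1 r^2 times it, then the intrinsics apply), "extrinsics" (4x4, takes a point from camera to world coordinates); the wrist camera has in their place "hand_eye" (4x4, takes a point from camera to tool coordinates, whose origin is the TCP and whose axes are the flange's). Camera axes: x right, y down, z forward; pixel columns grow to the right and rows downward; lengths in m; the calibration is good to about 2 mm. A picture is of the moment at which its call begins: read the wrist's pose just before it.
- hand_in(): hands the job in; it is judged then, once.
The state is a dict: "clock": time; "joint_pos": joint angles; "qd": joint speeds; "tau": joint torques, N m; "eef_pos": TCP position; "tool_rot": TCP orientation; "ft_force": force on the tool from outside, world axes, zero at the start; "torque": the same for the moment, N m; "finger_gap": finger opening in m; "gripper_force": force on a finger pad.
Only numpy, scipy, OpenCV 4.12 (cv2) and the standard library are available. Lean on these libraries where they do the work, as an engineer would, in place of code of your own. Each camera call takes 0.05 s, during which the arm holds its last target. There are 200 camera calls.

TASK

The cross slide of the tenoning jig on the saw table is gummed up with dried pitch. Push the blue saddle forward by its black handle, hard enough to break it loose, then bring it home gently against the cushioned stop hidden inside the bed without ramming it, and swing the red-knobbed lock lever fully over so that the saddle is clamped there against the stop. Let go of everything and leave the things lying round the jig where they are.

Things in the scene. Friction and masses are not known exactly. Their poses are not given: they have to be found in the camera images.
- jig: Heavy iron bed of the tenoning jig, fixed on the saw table: grey slab 290 x 126 x 14 mm under two steel ways (tops at 25 mm). Origin: centre of its underside. x runs along the ways, the way to push; y to the lever's side; z up. A cushioned stop is hidden in it: the saddle meets it 55 to 95 mm from the rear end of its travel, each time elsewhere; it yields 0.4 mm per newton, for 8 mm.
- saddle: Blue saddle on the bed's ways, 110 x 106 mm, with an upright plywood-faced plate at its front (top at 106 mm). Axes as the bed's; origin under its middle at table height, 85 mm behind the bed's origin at the rear end of its travel (112 mm). Starts 1 to 6 mm from there. Friction about 4.5 N, but pitch binds it from 10 to 22 mm on: getting through takes 13 to 22 N over 10 mm, then it runs freely.
- handle (a point): Centre of the saddle's upright black handle, a rounded block 22 mm thick along the slide, 44 mm wide across it, 55 mm tall; 71 mm above the table (top 99 mm), 35 mm behind the saddle's origin. Its flat rear face looks backwards along the slide; 69 mm of free space lie between its front and the work plate. Axes as the bed's.
- lock_lever (a joint): Turn of the lock lever on the saddle, rad: starts at 0 to 0.2 (loose; at 0 it leans 49 degrees back from the bed's y axis), fully over from 1.25 on (leaning forwards 23 degrees), end of swing 1.5. Clockwise seen from above: its knob travels along the bed's +x, on the +y side. From 0.75 on its cam tightens (2 to 5 N at the knob). Stays where left.
- lever_knob (a point): Middle of the lever's upright red knob, 19 mm thick, 34 mm tall, 67 mm above the table (top 83 mm), 90 mm from the lever's upright axis, which stands on the saddle 8 mm ahead of the saddle's origin and 6 mm to its -y side. Push it from behind with a finger along its arc.
- tape_measure: Blue tape measure standing on the table beside the jig, 82 x 44 x 68 mm; origin at its underside. Bystander.
- offcut_4: Flat brown wooden offcut, 100 x 42 x 12 mm, beside the jig; origin at its underside. Bystander.
- offcut_2: Pale wooden block, 75 x 38 x 38 mm, lying on the robot's side of the jig; origin at its underside. Bystander.
- bolt_1: Steel hexagon bolt, 57 x 18 x 16 mm, lying beside the jig; origin at its underside. Bystander.
Things that resemble listed ones, but are neither listed nor needed, are in the scene too. Of the things that look like the saddle, the larger one is meant.

How it is judged:
On the way, in this order (a step that is already met when the one before it is completed fails the run):
1. the saddle has broken free of the pitch, the lever still loose (x of handle in the frame of jig above -0.076 m and value of joint lock_lever below 0.4 rad), for 0.05 s.
2. the saddle bears on the stop in the bed (over 1 N), the lever still loose (contact force between saddle and jig above 1 N and value of joint lock_lever below 0.4 rad), for 0.2 s.
3. the lever is swung fully over with the saddle still on the stop (value of joint lock_lever above 1.25 rad and contact force between saddle and jig above 0.8 N), for 0.2 s.
At the end, for the whole second after the job is handed in: The saddle rests against the stop inside the bed (bearing on it with over 0.8 N by itself, at least 52 mm from the rear end of the ways), the lock lever stands at 1.25 rad or more, and nothing moves (all of step 3 and x of handle in the frame of jig above -0.068 m and linear speed of saddle below 0.005 m/s); the robot touches nothing.
It fails at once if the stop is rammed: the saddle presses on the stop in the bed with more than 15 N (contact force between saddle and jig above 15 N).
It fails at once if the tape measure beside the jig is moved by more than 15 mm (distance of tape_measure from where it was at the start of the episode above 0.015 m).
It fails at once if the flat offcut beside the jig is moved by more than 15 mm (distance of offcut_4 from where it was at the start of the episode above 0.015 m).
It fails at once if the wooden block beside the jig is moved by more than 15 mm (distance of offcut_2 from where it was at the start of the episode above 0.015 m).
It fails at once if the bolt beside the jig is moved by more than 15 mm (distance of bolt_1 from where it was at the start of the episode above 0.015 m).
It also fails if it takes over 59 s, if anything falls off the work surface, if the arm or the gripper's body presses on something with over 40 N, if the wrist force passes 120 N, or if a joint passes its speed limit or range.

## Working session

There is one attempt and no reset: what is moved stays moved. The work goes in short steps, Python scripts to look and compute and a tool call to move; the robot and the scene stay as the last step left them, time stands still between calls to the robot, and variables do not carry over. Pictures are saved under pics/ and viewed, at most 10 in all, crops included, and the job is handed in when it is done.

Besides the shell and the picture viewer there is one more tool, called as name(argument=value, ...) on one line, values as JSON. drive_tool: Moves the arm, as the interface text tells. Scaled input: -1 to 1 covers 40 cm each way for a shift and 90 degrees each way for a turn. Its arguments: {"type":"object","properties":{"moves":{"type":"array"},"newtons":{"type":"number"}},"required":["moves"]}

```bash
mkdir -p pics; cat > h.py <<'E'
import numpy as np, cv2
from bench import manip, grab_frame, hand_in
def snap(n,f):
    g=grab_frame(n); cv2.imwrite('pics/'+f+'.png',cv2.cvtColor(g['image'],cv2.COLOR_RGB2BGR)); np.savez('pics/'+f,**g); return g
def world(g,T=None):
    T=g['extrinsics'] if T is None else T
    K=g['mtx'];v,u=np.mgrid[:400,:640].astype(float)
    d=np.stack([(u-K[0,2])/K[0,0],(v-K[1,2])/K[1,1]],-1);s=d.copy();k=float(g['k1'])
    for _ in range(10): s=d/(1+k*(s**2).sum(-1,keepdims=True))
    z=g['z_map'];P=np.concatenate([s*z[...,None],z[...,None]],-1)
    W=P@T[:3,:3].T+T[:3,3]; W[z==0]=np.nan; return W
E
python3 - <<'E'
from h import *
a=snap('top','t0');b=snap('scene','s0')
s=manip.sense();print(s)
E
```

```text
{'clock': 0.1, 'joint_pos': array([ 1.04971010e+00,  3.81095085e-01,  1.29812280e+00, -3.19269544e-06,
        1.46358900e+00, -2.15326192e-01]), 'qd': array([ 6.47566437e-05,  7.21729747e-05, -3.36464402e-03, -9.19525122e-04,
       -8.02769775e-04,  8.08960282e-04]), 'tau': array([ 3.36903831e-03, -4.38646781e+01, -2.24915493e+01,  7.15401932e-02,
        3.41438362e-02, -9.88145416e-05]), 'eef_pos': array([0.16545518, 0.52427321, 0.23823849]), 'tool_rot': array([[-9.53618470e-01,  3.01017360e-01, -6.01720703e-04],
       [ 3.01017852e-01,  9.53617922e-01, -1.05466119e-03],
       [ 2.56340320e-04, -1.18687306e-03, -9.99999263e-01]]), 'ft_force': array([-0.43554027, -0.59074129,  0.09338916]), 'torque': array([-0.00543191,  0.03789393, -0.01541593]), 'gripper_force': 0.0, 'finger_gap': 0.08799718843430274}
```

View pics/t0.png

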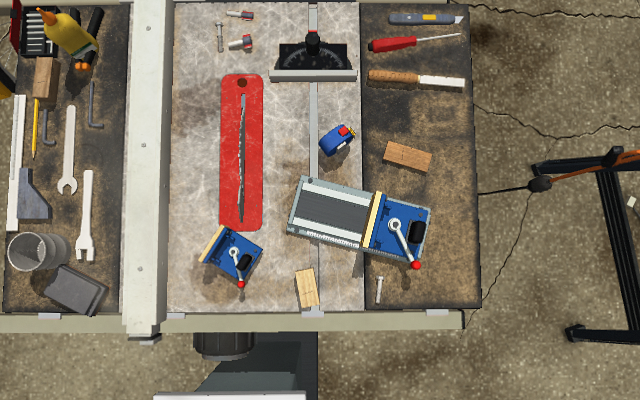

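View pics/s0.png

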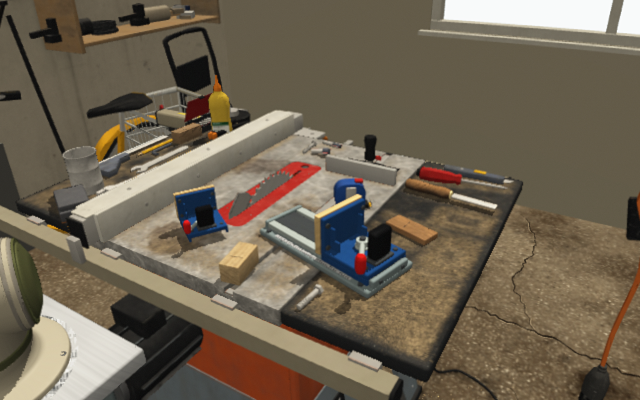

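The top view shows the bed at about (290–430, 180–265). The large saddle is at its right end, with the handle at (416,232) and the red knob at (416,265). The push direction is to the left and slightly up. The smaller lookalike is at (232,255).

```bash
python3 - <<'E'
from h import *
g=dict(np.load('pics/t0.npz'));W=world(g);im=g['image'];hsv=cv2.cvtColor(im,cv2.COLOR_RGB2HSV)
print('corners',W[300,200],W[100,300],W[270,400])
z=W[...,2];v,u=np.mgrid[:400,:640]
roi=(u>270)&(u<450)&(v>165)&(v<285)
def rect(m,n):
    m=cv2.morphologyEx(m.astype(np.uint8),cv2.MORPH_OPEN,np.ones((3,3)))
    k,l,st,c=cv2.connectedComponentsWithStats(m); i=1+np.argmax(st[1:,4]); P=W[l==i]
    r=cv2.minAreaRect((P[:,:2]*1000).astype(np.float32)); print(n,len(P),r,'corners',cv2.boxPoints(r).round(1).tolist(),'z',np.nanpercentile(P[:,2],[2,50,98]).round(4)); return P
rect(roi&(z>0.007),'all')
rect(roi&(z>0.007)&(z<0.035),'bed')
dark=hsv[...,2]<60
P=rect(roi&(z>0.088)&(u>400),'handle')
red=((hsv[...,0]<8)|(hsv[...,0]>172))&(hsv[...,1]>150)&(hsv[...,2]>90)
for n,m in(('knob',roi&red&(z>.06)),):
    P=W[m];print(n,len(P),P.mean(0),np.median(P,0),P.max(0))
rect(roi&(z>0.1),'plate')
rect((hsv[...,0]>100)&(hsv[...,0]<125)&(hsv[...,1]>120)&roi&(z>.02)&(z<.06)&(u>360),'saddle')
for n,(a,b,c,d) in dict(tape=(310,365,115,165),off4=(375,440,135,180),off2=(285,325,260,315),bolt=(368,390,270,310)).items():
    rect((u>a)&(u<b)&(v>c)&(v<d)&(z>.006),n)
E
```

```text
corners [0.34651904 0.0639214  0.00256045] [ 0.77847303 -0.14863899  0.00189925] [ 0.40452238 -0.36104786 -0.00375094]
all 8119 ((508.805908203125, -271.89208984375), (292.2158203125, 135.6597137451172), 74.50016784667969) corners [[404.3999938964844, -394.6000061035156], [535.0999755859375, -430.79998779296875], [613.2000122070312, -149.1999969482422], [482.5, -113.0]] z [0.0107 0.0246 0.1055]
bed 4637 ((516.4547729492188, -262.2008056640625), (269.2833251953125, 126.34601593017578), 74.65526580810547) corners [[419.8999938964844, -375.29998779296875], [541.7000122070312, -408.79998779296875], [613.0, -149.10000610351562], [491.20001220703125, -115.5999984741211]] z [0.0102 0.0211 0.0282]
handle 242 ((482.69244384765625, -383.458251953125), (22.2799129486084, 43.40277862548828), 74.88432312011719) corners [[458.79998779296875, -388.6000061035156], [500.70001220703125, -399.8999938964844], [506.5, -378.3999938964844], [464.6000061035156, -367.0]] z [0.091  0.0969 0.1013]
knob 77 [ 0.41831316 -0.37820395  0.07826047] [ 0.41812844 -0.37796063  0.07941413] [ 0.42581708 -0.37074024  0.08
[... 1103 characters left out ...]
.2999877929688, -339.29998779296875], [643.2000122070312, -326.3999938964844]] z [0.0078 0.0113 0.015 ]
off2 712 ((372.6513366699219, -162.65773010253906), (75.37297821044922, 38.088623046875), 10.183419227600098) corners [[332.20001220703125, -150.60000610351562], [338.8999938964844, -188.10000610351562], [413.1000061035156, -174.6999969482422], [406.3999938964844, -137.3000030517578]] z [0.0224 0.0378 0.0417]
bolt 67 ((355.9089050292969, -312.5182800292969), (8.742618560791016, 33.76020050048828), 82.57057189941406) corners [[338.6000061035156, -314.70001220703125], [372.1000061035156, -319.0], [373.20001220703125, -310.3999938964844], [339.70001220703125, -306.0]] z [0.0064 0.0091 0.014 ]
```

drive_tool(moves=[[-0.48,-0.34,0,0,0,0,1],[-0.96,-0.68,0,0,0,0,1],[-0.96,-0.68,0,0,0,0,1],[-0.96,-0.68,0,0,0,0,1],[-0.96,-0.68,0,0,0,0,1],[-0.96,-0.68,0,0,0,0,1],[-0.96,-0.68,0,0,0,0,1],[-0.96,-0.68,0,0,0,0,1],[-0.96,-0.68,0,0,0,0,1]], newtons=20)

```text
clock: 1.23
eef_pos: [0.4508, 0.1479, 0.2382]
tool_rot: [[-0.953, 0.304, -0.001], [0.304, 0.953, -0.0], [0.001, -0.0, -1.0]]
ft_force: [0.2, 0.5, 0.1]
finger_gap: 0.0009
gripper_force: 0.0
```

```bash
cat >> h.py <<'E'
A=np.deg2rad(74.8);UX=np.array([np.cos(A),np.sin(A),0]);UY=np.array([-np.sin(A),np.cos(A),0]);B=np.array([.5138,-.2722,0])
def rep(goal=None,yaw=True):
    s=manip.sense();p=s['eef_pos'];R=s['tool_rot'];d=p-B
    print('t',s['clock'],'jig',np.round([d@UX*1e3,d@UY*1e3,p[2]*1e3],1),'F jig',np.round([s['ft_force']@UX,s['ft_force']@UY,s['ft_force'][2]],1),'gap',s['finger_gap'],'q',s['joint_pos'].round(2))
    if goal is not None:
        w=B+UX*goal[0]/1e3+UY*goal[1]/1e3+np.array([0,0,goal[2]/1e3])
        from scipy.spatial.transform import Rotation as Q
        Rg=np.stack([UY,UX,[0,0,-1]],1)
        print('move',(R.T@(w-p)/.4).round(4),'turn',(Q.from_matrix(R.T@Rg).as_rotvec()/(np.pi/2)).round(4))
E
python3 -c "
from h import *
rep((-170,0,200))"
```

```text
t 1.225 jig [388.9 171.  238.2] F jig [ 0.5 -0.1  0.1] gap 0.0008765936816206817 q [ 0.07  0.25  1.5  -0.    1.4  -1.19]
move [-0.4884 -1.3771  0.0957] turn [-0.0002 -0.0005 -0.028 ]
```

drive_tool(moves=[[-0.1,-0.3,0,0,0,-0.028,1],[-0.3,-0.95,0,0,0,-0.028,1],[-0.3,-0.95,0,0,0,-0.028,1],[-0.3,-0.95,0,0,0,-0.028,1],[-0.3,-0.95,0,0,0,-0.028,1],[-0.3,-0.95,0,0,0,-0.028,1],[-0.3,-0.95,0,0,0,-0.028,1],[-0.3,-0.95,0,0,0,-0.028,1],[-0.3,-0.95,0,0,0,-0.028,1]])

```text
clock: 2.35
eef_pos: [0.4501, -0.2471, 0.2388]
tool_rot: [[-0.966, 0.257, -0.0], [0.257, 0.966, 0.001], [0.0, 0.001, -1.0]]
ft_force: [0.6, 0.1, 0.3]
finger_gap: 0.0003
gripper_force: 0.0
```

```bash
python3 -c "
from h import *
rep((-170,0,150))"
```

```text
t 2.35 jig [  7.5  68.1 238.8] F jig [ 0.3 -0.5  0.3] gap 0.00032540377128298647 q [-0.73  0.32  1.4   0.    1.43 -2.04]
move [-0.1679 -0.4448  0.2217] turn [ 0.0004 -0.0002  0.0033]
```

drive_tool(moves=[[-0.17,-0.445,0,0,0,0.003,1],[-0.17,-0.445,0,0,0,0.003,1],[-0.17,-0.445,0,0,0,0.003,1],[-0.17,-0.445,0,0,0,0.003,1],[-0.17,-0.445,0.2,0,0,0.003,1],[-0.17,-0.445,0.3,0,0,0.003,1],[-0.17,-0.445,0.4,0,0,0.003,1],[-0.17,-0.445,0.44,0,0,0.003,1],[-0.17,-0.445,0.44,0,0,0.003,1]])

```text
clock: 3.48
eef_pos: [0.4701, -0.4375, 0.0632]
tool_rot: [[-0.965, 0.262, -0.0], [0.262, 0.965, 0.0], [0.0, 0.0, -1.0]]
ft_force: [-0.1, 0.3, 1.5]
finger_gap: 0.0004
gripper_force: 0.0
```

```bash
python3 -c "
from h import *
rep((-148,0,62));snap('scene','s1')"
```

```text
t 3.475 jig [-171.    -1.2   63.2] F jig [0.3 0.2 1.5] gap 0.0003705787276647634 q [-0.93  0.7   1.26  0.    1.18 -2.24]
move [0.003  0.0574 0.003 ] turn [ 0.0002 -0.0001  0.    ]
```

View pics/s1.png

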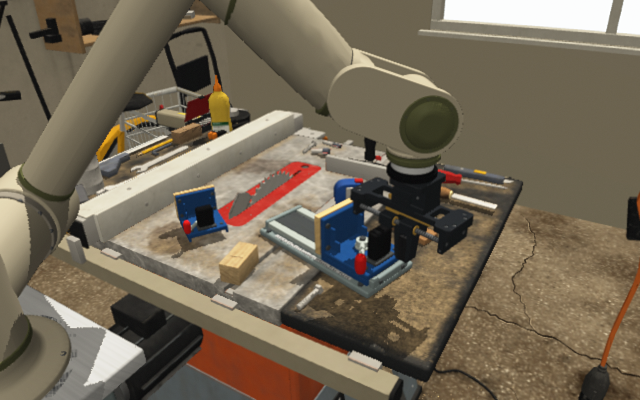

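The fingers, around (405,240), stand behind the black handle at (378,240). I'll start the push.

drive_tool(moves=[[0.003,0.03,0,0,0,0,1],[0.003,0.06,0,0,0,0,1],[0.003,0.065,0,0,0,0,1],[0.003,0.07,0,0,0,0,1],[0.003,0.076,0,0,0,0,1],[0.003,0.082,0,0,0,0,1],[0.003,0.088,0,0,0,0,1],[0.003,0.094,0,0,0,0,1],[0.003,0.1,0,0,0,0,1],[0.003,0.105,0,0,0,0,1],[0.003,0.11,0,0,0,0,1]])

```text
clock: 4.9
eef_pos: [0.4793, -0.3998, 0.0638]
tool_rot: [[-0.964, 0.265, 0.0], [0.265, 0.964, -0.008], [-0.003, -0.007, -1.0]]
ft_force: [-6.9, -19.4, 1.3]
finger_gap: 0.0007
gripper_force: 10.2
```

```bash
python3 -c "
from h import *
rep()"
```

```text
t 4.9 jig [-1.322e+02 -1.000e-01  6.380e+01] F jig [-20.6   1.6   1.3] gap 0.0007057833606958498 q [-0.88  0.67  1.32 -0.01  1.14 -2.18]
```

drive_tool(moves=[[0,0.004,0,0,0,0,1],[0,0.008,0,0,0,0,1],[0,0.012,0,0,0,0,1],[0,0.016,0,0,0,0,1],[0,0.02,0,0,0,0,1],[0,0.024,0,0,0,0,1],[0,0.028,0,0,0,0,1]])

```text
clock: 5.78
eef_pos: [0.4829, -0.3862, 0.0635]
tool_rot: [[-0.964, 0.264, 0.001], [0.264, 0.964, -0.002], [-0.002, -0.002, -1.0]]
ft_force: [-1.5, -3.3, 4.0]
finger_gap: 0.0004
gripper_force: 2.2
```

```bash
python3 -c "
from h import *
rep()"
```

```text
t 5.775 jig [-1.181e+02 -1.000e-01  6.350e+01] F jig [-3.6  0.6  4. ] gap 0.00036734201959363736 q [-0.87  0.66  1.34 -0.    1.14 -2.17]
```

drive_tool(moves=[[0,0.005,0,0,0,0,1],[0,0.01,0,0,0,0,1],[0,0.015,0,0,0,0,1],[0,0.02,0,0,0,0,1],[0,0.025,0,0,0,0,1],[0,0.03,0,0,0,0,1],[0,0.035,0,0,0,0,1],[0,0.04,0,0,0,0,1],[0,0.044,0,0,0,0,1],[0,0.048,0,0,0,0,1]])

```text
clock: 7.02
eef_pos: [0.4882, -0.3664, 0.0628]
tool_rot: [[-0.965, 0.263, 0.0], [0.263, 0.965, -0.0], [-0.0, -0.0, -1.0]]
ft_force: [0.5, -4.8, 3.9]
finger_gap: 0.0007
gripper_force: 2.6
```

```bash
python3 -c "
from h import *
rep()"
```

```text
t 7.025 jig [-97.6   0.   62.8] F jig [-4.5 -1.8  3.9] gap 0.0007211979384207899 q [-0.84  0.65  1.36  0.    1.13 -2.14]
```

drive_tool(moves=[[0,0.0025,0,0,0,0,1],[0,0.005,0,0,0,0,1],[0,0.0075,0,0,0,0,1],[0,0.01,0,0,0,0,1]])

```text
clock: 7.52
eef_pos: [0.4892, -0.3626, 0.0628]
tool_rot: [[-0.965, 0.263, 0.0], [0.263, 0.965, -0.0], [-0.0, -0.0, -1.0]]
ft_force: [0.9, -4.5, 4.4]
finger_gap: 0.0005
gripper_force: 2.5
```

drive_tool(moves=[[0,0.0025,0,0,0,0,1],[0,0.005,0,0,0,0,1],[0,0.0075,0,0,0,0,1]])

```text
clock: 7.9
eef_pos: [0.4899, -0.3597, 0.0628]
tool_rot: [[-0.965, 0.263, 0.0], [0.263, 0.965, -0.0], [-0.0, -0.0, -1.0]]
ft_force: [1.2, -5.3, 3.4]
finger_gap: 0.0006
gripper_force: 2.5
```

drive_tool(moves=[[0,0.0025,0,0,0,0,1],[0,0.005,0,0,0,0,1],[0,0.0075,0,0,0,0,1],[0,0.01,0,0,0,0,1]])

```text
clock: 8.4
eef_pos: [0.491, -0.3559, 0.0628]
tool_rot: [[-0.965, 0.263, 0.0], [0.263, 0.965, -0.0], [-0.0, -0.0, -1.0]]
ft_force: [1.0, -4.9, 4.6]
finger_gap: 0.0006
gripper_force: 2.5
```

drive_tool(moves=[[0,0.0025,0,0,0,0,1],[0,0.005,0,0,0,0,1],[0,0.0075,0,0,0,0,1],[0,0.01,0,0,0,0,1]])

```text
clock: 8.9
eef_pos: [0.4921, -0.352, 0.0628]
tool_rot: [[-0.965, 0.263, 0.0], [0.263, 0.965, -0.0], [-0.0, -0.0, -1.0]]
ft_force: [0.3, -5.2, 4.7]
finger_gap: 0.0004
gripper_force: 2.5
```

drive_tool(moves=[[0,0.0025,0,0,0,0,1],[0,0.005,0,0,0,0,1],[0,0.0075,0,0,0,0,1],[0,0.01,0,0,0,0,1]])

```text
clock: 9.4
eef_pos: [0.493, -0.3484, 0.0628]
tool_rot: [[-0.965, 0.263, 0.0], [0.263, 0.965, -0.001], [-0.0, -0.001, -1.0]]
ft_force: [0.1, -7.3, 3.6]
finger_gap: 0.0005
gripper_force: 3.7
```

Contact with the stop shows in both force readings. I'll press a little more and hold.

drive_tool(moves=[[0,0.002,0,0,0,0,1],[0,0.003,0,0,0,0,1],[0,0.003,0,0,0,0,1],[0,0.003,0,0,0,0,1]])

```text
clock: 9.9
eef_pos: [0.4933, -0.3477, 0.0628]
tool_rot: [[-0.965, 0.264, 0.0], [0.264, 0.965, -0.001], [-0.001, -0.001, -1.0]]
ft_force: [0.1, -8.7, 4.5]
finger_gap: 0.0005
gripper_force: 4.1
```

```bash
python3 -c "
from h import *
rep((-84,0,62))"
```

```text
t 9.9 jig [-78.2   0.   62.8] F jig [-8.4 -2.4  4.5] gap 0.0005359376409864085 q [-0.81  0.64  1.38 -0.    1.11 -2.11]
move [-0.0001 -0.0144  0.002 ] turn [-0.0008  0.0004 -0.0009]
```

drive_tool(moves=[[0,-0.005,0,0,0,0,1],[0,-0.02,0,0,0,0,1],[0,-0.06,0,0,0,0,1],[0,-0.095,0,0,0,0,1],[0.05,-0.095,0,0,0,0,1],[0.12,-0.095,0,0,0,0,1],[0.187,-0.095,0,0,0,0,1],[0.187,-0.095,0,0,0,0,1]])

```text
clock: 10.9
eef_pos: [0.4099, -0.3643, 0.0629]
tool_rot: [[-0.964, 0.265, -0.001], [0.265, 0.964, 0.001], [0.001, 0.001, -1.0]]
ft_force: [-0.0, -1.0, 0.8]
finger_gap: 0.0004
gripper_force: 0.0
```

```bash
python3 - <<'E'
from h import *
rep((-88,74,62));snap('scene','s2');g=snap('top','t2')
W=world(g);im=g['image'];hsv=cv2.cvtColor(im,cv2.COLOR_RGB2HSV);v,u=np.mgrid[:400,:640]
red=((hsv[...,0]<8)|(hsv[...,0]>172))&(hsv[...,1]>150)&(hsv[...,2]>90)
m=red&(W[...,2]>.06)&(W[...,2]<.1)&(u>300)&(u<430)&(v>200)&(v<290)
d=np.median(W[m],0)-B if m.any() else None
print(m.sum(),d is not None and (d@UX,d@UY))
E
```

```text
t 10.9 jig [-116.2   76.1   62.9] F jig [-1.  -0.2  0.8] gap 0.00044484442669322395 q [-0.94  0.57  1.55  0.    1.03 -2.25]
move [-0.0051  0.0704  0.0022] turn [ 0.0004 -0.0004 -0.002 ]
23 (np.float64(-0.06494686273128653), np.float64(0.0644931056510792))
```

View pics/s2.png

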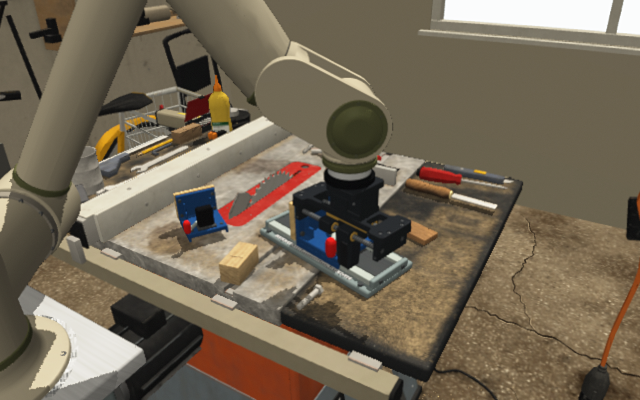

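The finger at (345,248) stands behind the red knob at (330,245), and the saddle stayed put. I'll swing the lever now.

drive_tool(moves=[[-0.003,0.04,0,0,0,0,1],[-0.003,0.055,0,0,0,0,1],[-0.003,0.065,0,0,0,0,1],[-0.003,0.075,0,0,0,0,1],[-0.003,0.09,0,0,0,0,1],[-0.003,0.105,0,0,0,0,1],[-0.003,0.12,0,0,0,0,1],[-0.003,0.135,0,0,0,0,1],[-0.003,0.15,0,0,0,0,1],[-0.003,0.165,0,0,0,0,1],[-0.003,0.18,0,0,0,0,1],[-0.003,0.19,0,0,0,0,1],[-0.003,0.2,0,0,0,0,1],[-0.003,0.21,0,0,0,0,1],[-0.003,0.22,0,0,0,0,1]])

```text
clock: 12.88
eef_pos: [0.4356, -0.2791, 0.0628]
tool_rot: [[-0.965, 0.263, 0.0], [0.263, 0.965, -0.0], [-0.0, -0.0, -1.0]]
ft_force: [-2.8, -2.8, -0.4]
finger_gap: 0.0007
gripper_force: 1.4
```

```bash
python3 -c "
from h import *
rep((10,74,62))"
```

```text
t 12.875 jig [-27.2  73.7  62.8] F jig [-3.5  2.  -0.4] gap 0.000684611528082276 q [-0.8   0.53  1.64  0.    0.98 -2.1 ]
move [0.0009 0.093  0.0019] turn [-0.      0.0001 -0.0008]
```

drive_tool(moves=[[0,0.01,0,0,0,0,1],[0,0.02,0,0,0,0,1],[0,0.03,0,0,0,0,1],[0,0.04,0,0,0,0,1],[0,0.05,0,0,0,0,1],[0,0.06,0,0,0,0,1],[0,0.07,0,0,0,0,1],[0,0.08,0,0,0,0,1],[0,0.09,0,0,0,0,1],[0,0.095,0,0,0,0,1],[0,0.098,0,0,0,0,1],[0,0.098,0,0,0,0,1],[0,0.098,0,0,0,0,1]])

```text
clock: 14.5
eef_pos: [0.4456, -0.2413, 0.0627]
tool_rot: [[-0.965, 0.263, -0.0], [0.263, 0.965, 0.001], [0.0, 0.0, -1.0]]
ft_force: [1.1, -2.6, 0.8]
finger_gap: 0.0002
gripper_force: 1.2
```

```bash
python3 -c "
from h import *
rep((10,74,62));snap('scene','s3')"
```

```text
t 14.5 jig [12.  73.9 62.7] F jig [-2.2 -1.7  0.8] gap 0.0001841980256335914 q [-0.73  0.51  1.67  0.    0.96 -2.03]
move [ 0.0003 -0.005   0.0018] turn [ 0.0003 -0.0003 -0.0008]
```

View pics/s3.png

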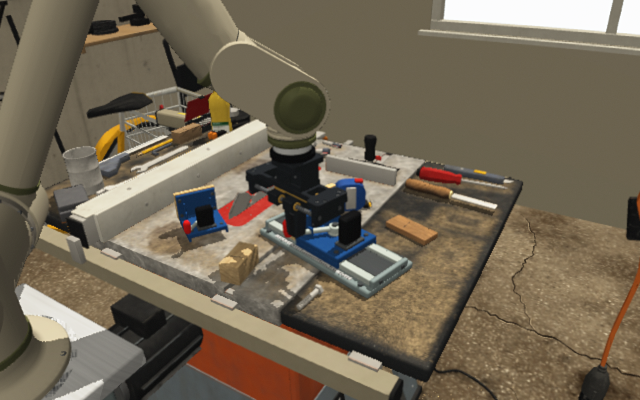

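The lever now points forward past the bed's y axis, with the knob hidden behind the fingers at about (290,225). Next I retreat, lift away and check.

drive_tool(moves=[[0,-0.02,0,0,0,0,1],[0,-0.08,0,0,0,0,1],[0,-0.12,0,0,0,0,1],[0,-0.12,-0.1,0,0,0,1],[0,-0.12,-0.25,0,0,0,1],[0,-0.12,-0.4,0,0,0,1],[0,-0.3,-0.4,0,0,0,1],[0,-0.5,-0.4,0,0,0,1],[0,-0.6,-0.4,0,0,0,1],[0,-0.6,-0.4,0,0,0,1],[0,-0.6,-0.4,0,0,0,1]])

```text
clock: 15.92
eef_pos: [0.3823, -0.4728, 0.2222]
tool_rot: [[-0.965, 0.264, -0.0], [0.264, 0.965, 0.002], [0.001, 0.001, -1.0]]
ft_force: [0.1, -0.5, 0.3]
finger_gap: 0.0007
gripper_force: 0.0
```

```bash
python3 - <<'E'
from h import *
rep();g=snap('top','t4')
W=world(g);hsv=cv2.cvtColor(g['image'],cv2.COLOR_RGB2HSV);v,u=np.mgrid[:400,:640];z=W[...,2]
red=((hsv[...,0]<8)|(hsv[...,0]>172))&(hsv[...,1]>150)&(hsv[...,2]>90)
J=np.stack([(W-B)@UX,(W-B)@UY],-1)*1e3
def p(n,m): print(n,m.sum(),np.nanmedian(J[m],0),np.nanmin(J[m],0),np.nanmax(J[m],0))
near=(np.abs(J[...,0])<160)&(np.abs(J[...,1])<110)
p('knob',near&red&(z>.06)&(z<.09))
p('handle',near&(z>.088)&(z<.104)&(J[...,0]<-30)&(hsv[...,2]<70))
p('plate',near&(z>.1)&(z<.11))
E
```

```text
t 15.925 jig [-228.    74.4  222.2] F jig [-0.4 -0.2  0.3] gap 0.000672194631906345 q [-1.09  0.5   1.15  0.    1.49 -2.39]
knob 67 [38.52748563 73.3015882 ] [29.75590081 65.60874565] [47.07993863 81.81370974]
handle 248 [-46.15751437   1.16075184] [-58.21326236 -21.4086674 ] [-35.48478734  22.23090716]
plate 640 [44.17907588  0.8272193 ] [-51.68546194 -55.80705879] [54.95348585 55.79260102]
```

View pics/t4.png

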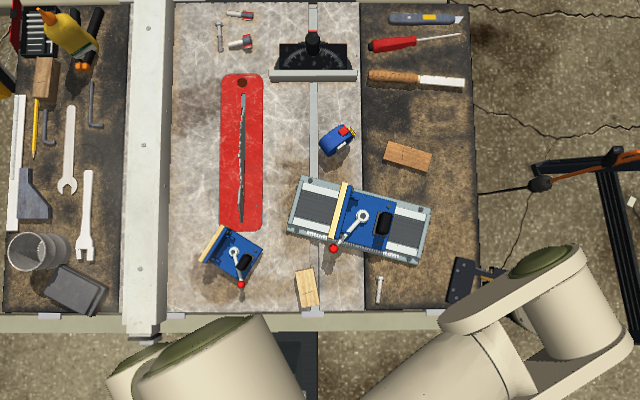

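The top view shows the saddle forward on the bed, the lever over with its knob at (333,249), and all bystanders in place. I'll check that the saddle didn't spring back after the push.

```bash
python3 - <<'E'
from h import *
for f in('t2','t4'):
    g=dict(np.load(f'pics/{f}.npz'));W=world(g);J=np.stack([(W-B)@UX,(W-B)@UY],-1)*1e3;z=W[...,2]
    m=(z>.1)&(z<.112)&(abs(J[...,1])<60)&(J[...,0]>20)&(J[...,0]<70)
    print(f,m.sum(),[np.round(np.median(J[m&(J[...,1]>a)&(J[...,1]<a+20)][:,0]),2) if (m&(J[...,1]>a)&(J[...,1]<a+20)).sum()>5 else None for a in range(-60,60,20)])
E
```

```text
t2 621 [np.float64(43.85), np.float64(43.45), np.float64(43.12), np.float64(43.39), np.float64(43.42), np.float64(44.43)]
t4 629 [np.float64(44.82), np.float64(44.11), np.float64(44.38), np.float64(43.79), np.float64(44.57), np.float64(44.92)]
```

```bash
python3 -c "
from h import *
print(hand_in())"
```

```text
the job is handed in; nothing more can be done
None
```

I handed the job in at about 16 s. The saddle is broken loose and rests on the stop (about 3.7 N when I last pressed it), the lever is over at about 1.34 rad, the gripper is clear of everything, and the bystanders look undisturbed in the last picture. The hand-in gave no pass or fail verdict.

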